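# Prop up the timer stand

### The arm

A 6-joint arm with a two-finger parallel gripper is mounted at the origin on a cart in front of the work surface, level with it; the furniture and walls round the work are solid. World frame = base frame: x ahead of the robot, y to its left, z up, the work surface at z = 0. Lengths are in m, angles in rad, forces in N, time in s.
With the tool pointing down it reaches from about 0.325 to 0.85 m from the base axis. Payload 4.4 kg.
Tool frame: the origin (TCP) lies midway between the tips of the shut fingers; the grasp point (between the pads) lies 19 mm behind it; z points along the fingers, y is the line along which they close (so a half turn about z gives the same grasp; the last joint's range is limited). The gripper opens to 94 mm and grips with 3 to 60 N. Pads are 16 mm wide; open, the fingers measure 119 mm over their backs; the gripper's body (75 mm by 177 mm) begins 78 mm behind the grasp point.
Start: joints at [1.153, 0.207, 1.542, -0, 1.393, -0.15], TCP at [0.152, 0.555, 0.205] pointing down, gripper open.
Joint ranges: [-2.73, 2.73], [-0.86, 2.22], [0.23, 2.46], [-1.11, 4.25], [0.08, 2.63], [-2.82, 2.82]. Speed limits (rad/s): [2.79, 2.79, 3.14, 3.14, 3.14, 3.14].

### API

Orientations are given as a unit quaternion [x, y, z, w].
In Python, from rig import env gives the robot as it stands.
- The arm moves only by the shell command python3 -m jog 'ROWS'. ROWS is JSON, a list of rows, each an object of numbers: "wx", "wy", "wz": the turn, a rotation vector about the tool's x, y, z each as a share of 90 degrees, from -1 to 1; "tx", "ty", "tz": the shift along the tool's x, y, z each as a share of 0.08 m, from -1 to 1; "fingers": the opening, from -1 (shut) to 1 (fully open). A call has 1 to 10 rows; each row is the pose to reach, as a shift and turn from the pose commanded when the call began, along the tool's axes at that moment; what a row does not reach only later rows make up. A row lasts 1/10 s, in which the tool goes at most 50 mm and 8.59 degrees, less where a joint would pass 70% of its speed; a pose out of reach is approached as far as the arm can. A call with a number of a shift or a turn outside -1 to 1 is refused whole. A call with a gripper value outside its range is refused whole. The fingers move at their own pace and stop on an object; the grip force is fixed at half the most. Time passes only in rows, so rows that repeat a pose let the fingers close. It gives the time, the measured TCP pose, the force, the opening and the grip force at its end, in the units of the state.
- env.read_state(): the state, without advancing time (a new reading comes with each control period).
- env.capture(name): name is "side" or "top"; returns a dict with "img" (400x640x3 uint8, red, green, blue), "range_z" (400x640 float32, m along the optical axis (not along the pixel's ray), 0 where there is no reading), "K" (3x3 intrinsics, pixels), "dist_coeffs" ([k1, k2, p1, p2, k3] as OpenCV has them; the pictures are not rectified), "cam_to_world" (4x4, takes a point from camera to world coordinates). Camera axes: x right, y up, looking along -z (the intrinsics and any distortion apply to the point x, -y, -z); pixel columns grow to the right and rows downward; lengths in m; the calibration is good to about 2 mm. A picture is of the moment at which its call begins.
- env.finish_job(): hands the job in; it is judged then, once.
The state is a dict: "time_s": time; "joint_positions": joint angles; "joint_vel": joint speeds; "joint_torque": joint torques, N m; "ee_pos": TCP position; "tcp_rot": TCP orientation; "contact_force": force on the tool from outside, world axes, zero at the start; "torque": the same for the moment, N m; "grip_width": finger opening in m; "finger_force": force on a finger pad.
Only numpy, scipy, OpenCV 4.12 (cv2) and the standard library are available. Lean on these libraries where they do the work, as an engineer would, in place of code of your own. Each camera call takes 0.05 s, during which the arm holds its last target. There are 200 camera calls.

### The job

The lab timer sits on the blue stand, whose folding prop leg is still folded in behind it. Gently push the leg's yellow tab backwards so that the leg swings out behind the stand until it is fully open against its stop, without forcing it, then let go. Leave the timer standing on its ledge, and leave the orange stand's leg folded.

Things in the scene. Friction and masses are not known exactly. Their poses are not given: they have to be found in the camera images.
- blue_stand: Fixed stand: blue upright panel 84 mm wide (y), 6 thick (x), top 82 mm above the worktop, on a grey foot with a ledge for the timer. Origin: on the worktop under the panel's middle. x points out of its back (away from the robot, +-0.5 rad), y left along the panel, z up. The prop leg behind it turns on an upright hinge at x = 12, y = -36 mm. The worktop behind is clear for the whole swing.
- blue_tab (a point): Middle of the blue stand's yellow push tab, 102 mm from the hinge axis, 40 mm above the worktop. The leg is an upright plate 6 mm thick, centred on the hinge axis, ending 120 mm from it; its last 36 mm are the tab, from 7 to 73 mm high. Folded, the tab sticks out past the panel's left edge (y = 42 mm), so its front can be pushed. Axes turn with the leg: x is the way it swings, y is outward along it.
- blue_stand_leg (a joint): Angle of the blue stand's leg (rad): 0 folded, parallel to the panel; grows as it swings out behind, clockwise from above; rigid stop at 1.31. Starts at 0 to 0.15. At angle q it points from the hinge along (sin q, cos q) in the stand's x, y. No spring, light friction: under 1 N at the tab moves it, and it stays where it is left.
- orange_stand_leg (a joint): Angle of the leg of a second, fixed stand of the same shape and size with an orange panel and nothing on its ledge, beside the blue one (on either side, 16 to 32 cm from it). Values as for the blue leg; starts at 0 to 0.15 and is to stay folded.
- timer: White lab timer, 58 mm wide and high, 21 mm thick, loose, standing on the ledge in front of the blue panel. Origin: centre of its underside, 8 mm above the worktop; z up. (Left of both stands is a model trimmer, 0.34 m tall: nothing of it lies at x below 0.44 m or y below 0.03 m. Small things on the worktop at the back and right are under 0.12 m tall.)
There are look-alikes about, which are no part of the job. What is shaped like the timer but purple is not meant.

How it is judged:
By the outcome, as a careful person would: the job done as asked, in the order asked, and still so for the second after the job is handed in, with the robot touching nothing.
It also fails if it takes over 38 s, if anything falls off the work surface, if the arm or the gripper's body presses on something with over 40 N, if the wrist force passes 120 N, or if a joint passes its speed limit or range.

## Working session

There is one attempt and no reset: what is moved stays moved. The work goes in short steps, Python scripts to look and compute and a shell command to move; the robot and the scene stay as the last step left them, time stands still between calls to the robot, and variables do not carry over. Pictures are saved under pics/ and viewed, at most 10 in all, crops included, and the job is handed in when it is done.

```bash
mkdir -p pics; cat > h.py <<'E'
import numpy as np, cv2
from rig import env
def world(c):
    K=c["K"];h,w=c["range_z"].shape
    u,v=np.meshgrid(np.arange(w),np.arange(h))
    p=cv2.undistortPoints(np.stack([u,v],-1).reshape(-1,1,2).astype(np.float64),np.array(K),np.array(c["dist_coeffs"])).reshape(h,w,2)
    z=c["range_z"]
    P=np.stack([p[...,0]*z,-p[...,1]*z,-z,np.ones_like(z)],-1)
    return (P@np.array(c["cam_to_world"]).T)[...,:3]
E
python3 - <<'E'
from h import *
for n in ("top","side"):
    c=env.capture(n); np.savez(n+"0.npz",P=world(c),img=c["img"],z=c["range_z"])
    cv2.imwrite(f"pics/{n}0.png",c["img"][...,::-1])
s=env.read_state(); print(s["time_s"],s["ee_pos"],s["tcp_rot"])
E
```

```text
0.1 [0.1518617  0.55382526 0.20440774] [ 1.33498121e-01  9.91048535e-01 -9.87455313e-04 -2.80274557e-04]
```

View pics/top0.png

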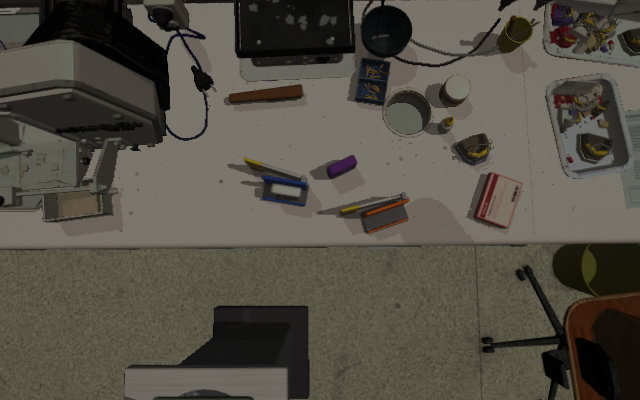

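View pics/side0.png

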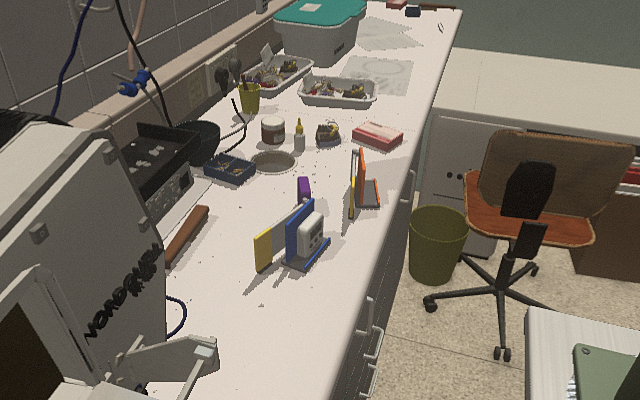

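The top view shows the blue stand at about (285,190), with its leg and yellow tab at (248–265,162), and the orange stand at about (385,212). The side view shows the tab at (263,252), and the timer on the ledge at (312,235).

```bash
python3 - <<'E'
from h import *
for n,boxes in (("top",dict(b=(235,150,320,215),o=(330,185,420,240))),("side",dict(b=(245,190,340,280)))):
    d=np.load(n+"0.npz");P=d["P"];hsv=cv2.cvtColor(d["img"],cv2.COLOR_RGB2HSV)
    for k,(x0,y0,x1,y1) in boxes.items():
        m=np.zeros(P.shape[:2],bool);m[y0:y1,x0:x1]=1;m&=d["z"]>0
        for c,(a,b) in dict(yellow=(22,35),blue=(105,125),orange=(5,17)).items():
            q=P[m&(hsv[...,0]>=a)&(hsv[...,0]<=b)&(hsv[...,1]>120)&(hsv[...,2]>60)]
            q=q[q[:,2]>0.015]
            if len(q)<8: continue
            t=q[q[:,2]>q[:,2].max()-.012] if n=="top" else q
            r=cv2.fitLine(t[:,:2].astype(np.float32),cv2.DIST_L2,0,.01,.01).ravel()
            s=(t[:,:2]-r[2:])@r[:2]
            print(n,k,c,len(q),len(t),"zmax",q[:,2].max().round(3),"dir",r[:2].round(3),"ends",(r[2:]+r[:2]*s.min()).round(3),(r[2:]+r[:2]*s.max()).round(3))
d=np.load("top0.npz");P=d["P"]
for u,v in ((250,162),(280,170),(303,179),(285,190),(290,203)):print(u,v,P[v,u].round(3))
E
```

```text
top b yellow 50 50 zmax 0.077 dir [0.32  0.947] ends [ 0.537 -0.117] [ 0.548 -0.086]
top b blue 126 112 zmax 0.086 dir [0.179 0.984] ends [ 0.498 -0.201] [ 0.512 -0.121]
top o yellow 60 60 zmax 0.077 dir [ 0.248 -0.969] ends [ 0.448 -0.266] [ 0.457 -0.299]
top o orange 164 153 zmax 0.086 dir [ 0.307 -0.952] ends [ 0.441 -0.311] [ 0.466 -0.389]
side b yellow 124 124 zmax 0.074 dir [0.345 0.938] ends [ 0.534 -0.114] [ 0.545 -0.082]
side b blue 104 104 zmax 0.083 dir [0.179 0.984] ends [ 0.495 -0.197] [ 0.509 -0.119]
250 162 [ 0.541 -0.098  0.072]
280 170 [ 0.525 -0.154  0.074]
303 179 [ 0.507 -0.197  0.079]
285 190 [ 0.488 -0.163  0.069]
290 203 [ 0.47  -0.169  0.013]
```

```bash
R='[{"tx":-0.28,"ty":-0.38,"fingers":-1},{"tx":-0.56,"ty":-0.77,"fingers":-1},{"tx":-0.56,"ty":-0.77,"fingers":-1}]'
python3 -m jog '[{"tx":-0.28,"ty":-0.38,"fingers":-1},{"tx":-0.56,"ty":-0.77,"fingers":-1},{"tx":-0.56,"ty":-0.77,"fingers":-1}]'
python3 -m jog '[{"tx":-0.28,"ty":-0.38,"fingers":-1},{"tx":-0.56,"ty":-0.77,"fingers":-1},{"tx":-0.56,"ty":-0.77,"fingers":-1}]'
python3 -m jog '[{"tx":-0.28,"ty":-0.38,"fingers":-1},{"tx":-0.56,"ty":-0.77,"fingers":-1},{"tx":-0.56,"ty":-0.77,"fingers":-1}]'
python3 -m jog '[{"tx":-0.28,"ty":-0.38,"fingers":-1},{"tx":-0.56,"ty":-0.77,"fingers":-1},{"tx":-0.56,"ty":-0.77,"fingers":-1},{"tx":-0.56,"ty":-0.77,"fingers":-1}]'
python3 -c "from h import *; print(env.read_state()['joint_positions'])"
```

```text
[ 1.15250553e+00  2.07338279e-01  1.54280519e+00 -1.63330023e-05
  1.39350204e+00 -1.50492031e-01]validation failed for argument at $[0]...
validation failed for argument at $[0]...
validation failed for argument at $[0]...
validation failed for argument at $[0]...
```

```bash
python3 -m jog '[{"tx":-0.28,"ty":-0.38,"tz":0,"wx":0,"wy":0,"wz":0,"fingers":-1},{"tx":-0.56,"ty":-0.77,"tz":0,"wx":0,"wy":0,"wz":0,"fingers":-1},{"tx":-0.56,"ty":-0.77,"tz":0,"wx":0,"wy":0,"wz":0,"fingers":-1}]'
```

```text
time_s: 0.4
ee_pos: [0.1793, 0.4794, 0.2041]
tcp_rot: [0.135, 0.991, -0.002, -0.0]
contact_force: [-0.2, 0.1, -0.7]
grip_width: 0.0733
finger_force: 0.0
```

```bash

python3 -m jog '[{"tx":-0.28,"ty":-0.38,"tz":0,"wx":0,"wy":0,"wz":0,"fingers":-1},{"tx":-0.56,"ty":-0.77,"tz":0,"wx":0,"wy":0,"wz":0,"fingers":-1},{"tx":-0.56,"ty":-0.77,"tz":0,"wx":0,"wy":0,"wz":0,"fingers":-1}]'
python3 -m jog '[{"tx":-0.28,"ty":-0.38,"tz":0,"wx":0,"wy":0,"wz":0,"fingers":-1},{"tx":-0.56,"ty":-0.77,"tz":0,"wx":0,"wy":0,"wz":0,"fingers":-1},{"tx":-0.56,"ty":-0.77,"tz":0,"wx":0,"wy":0,"wz":0,"fingers":-1}]'
python3 -m jog '[{"tx":-0.28,"ty":-0.38,"tz":0,"wx":0,"wy":0,"wz":0,"fingers":-1},{"tx":-0.56,"ty":-0.77,"tz":0,"wx":0,"wy":0,"wz":0,"fingers":-1},{"tx":-0.56,"ty":-0.77,"tz":0,"wx":0,"wy":0,"wz":0,"fingers":-1}]'
python3 -c "from h import *; print(env.read_state()['joint_positions'])"
```

```text
time_s: 0.7
ee_pos: [0.2064, 0.4095, 0.2049]
tcp_rot: [0.135, 0.991, -0.001, -0.0]
contact_force: [0.2, 0.1, 0.2]
grip_width: 0.0493
finger_force: 0.0
time_s: 1.0
ee_pos: [0.2336, 0.3392, 0.2053]
tcp_rot: [0.135, 0.991, -0.0, 0.0]
contact_force: [-0.3, 0.8, -0.4]
grip_width: 0.0256
finger_force: 0.0
time_s: 1.3
ee_pos: [0.261, 0.2684, 0.2057]
tcp_rot: [0.136, 0.991, 0.0, 0.0]
contact_force: [-0.1, 0.1, -0.1]
grip_width: 0.0018
finger_force: 0.0
[ 5.67379439e-01 -2.50726117e-01  1.98879897e+00 -3.92749068e-04
  1.40270150e+00 -7.31140131e-01]
```

```bash

python3 -m jog '[{"tx":-0.31,"ty":-0.43,"tz":0,"wx":0,"wy":0,"wz":0,"fingers":-1},{"tx":-0.63,"ty":-0.86,"tz":0,"wx":0,"wy":0,"wz":0,"fingers":-1},{"tx":-0.63,"ty":-0.86,"tz":0,"wx":0,"wy":0,"wz":0,"fingers":-1}]'
python3 -m jog '[{"tx":-0.31,"ty":-0.43,"tz":0,"wx":0,"wy":0,"wz":0,"fingers":-1},{"tx":-0.63,"ty":-0.86,"tz":0,"wx":0,"wy":0,"wz":0,"fingers":-1},{"tx":-0.63,"ty":-0.86,"tz":0,"wx":0,"wy":0,"wz":0,"fingers":-1}]'
python3 -m jog '[{"tx":-0.31,"ty":-0.43,"tz":0,"wx":0,"wy":0,"wz":0,"fingers":-1},{"tx":-0.63,"ty":-0.86,"tz":0,"wx":0,"wy":0,"wz":0,"fingers":-1},{"tx":-0.63,"ty":-0.86,"tz":0,"wx":0,"wy":0,"wz":0,"fingers":-1}]'
python3 -m jog '[{"tx":-0.48,"ty":-0.58,"tz":0,"wx":0,"wy":0,"wz":0,"fingers":-1},{"tx":-0.48,"ty":-0.58,"tz":0,"wx":0,"wy":0,"wz":0,"fingers":-1},{"tx":-0.48,"ty":-0.58,"tz":0,"wx":0,"wy":0,"wz":0,"fingers":-1}]'
python3 -m jog '[{"tx":-0.48,"ty":-0.58,"tz":0,"wx":0,"wy":0,"wz":0,"fingers":-1},{"tx":-0.48,"ty":-0.58,"tz":0,"wx":0,"wy":0,"wz":0,"fingers":-1},{"tx":-0.48,"ty":-0.58,"tz":0,"wx":0,"wy":0,"wz":0,"fingers":-1}]'
python3 -c "from h import *; print(env.read_state()['joint_positions'])"
```

```text
time_s: 1.6
ee_pos: [0.2923, 0.1882, 0.2059]
tcp_rot: [0.137, 0.991, 0.0, 0.001]
contact_force: [-0.1, 0.9, 0.1]
grip_width: 0.0007
finger_force: 0.0
time_s: 1.9
ee_pos: [0.3229, 0.1084, 0.2061]
tcp_rot: [0.137, 0.991, 0.0, 0.001]
contact_force: [0.7, 0.9, -0.7]
grip_width: 0.001
finger_force: 0.0
time_s: 2.2
ee_pos: [0.3533, 0.029, 0.206]
tcp_rot: [0.136, 0.991, -0.0, 0.001]
contact_force: [-0.6, 1.3, 0.9]
grip_width: 0.0005
finger_force: 0.0
time_s: 2.5
ee_pos: [0.3765, -0.0233, 0.2054]
tcp_rot: [0.134, 0.991, 0.001, -0.0]
contact_force: [-0.9, 0.5, -0.9]
grip_width: 0.0003
finger_force: 0.0
time_s: 2.8
ee_pos: [0.4008, -0.0781, 0.2053]
tcp_rot: [0.134, 0.991, 0.001, -0.0]
contact_force: [0.2, 0.4, -0.5]
grip_width: 0.0003
finger_force: 0.0
[-4.06223267e-01 -1.63863945e-01  1.91988171e+00  1.13393891e-03
  1.38690679e+00 -1.70916388e+00]
```

```bash

python3 -m jog '[{"tx":-0.62,"ty":0.13,"tz":0,"wx":0,"wy":0,"wz":0,"fingers":-1},{"tx":-0.62,"ty":0.13,"tz":0,"wx":0,"wy":0,"wz":0,"fingers":-1},{"tx":-0.62,"ty":0.13,"tz":0,"wx":0,"wy":0,"wz":0,"fingers":-1}]'
python3 -m jog '[{"tx":-0.62,"ty":0.13,"tz":0,"wx":0,"wy":0,"wz":0,"fingers":-1},{"tx":-0.62,"ty":0.13,"tz":0,"wx":0,"wy":0,"wz":0,"fingers":-1},{"tx":-0.62,"ty":0.13,"tz":0.5,"wx":0,"wy":0,"wz":0,"fingers":-1},{"tx":-0.62,"ty":0.13,"tz":0.6,"wx":0,"wy":0,"wz":0,"fingers":-1},{"tx":-0.62,"ty":0.13,"tz":0.6,"wx":0,"wy":0,"wz":0,"fingers":-1}]'
python3 - <<'E'
from h import *
c=env.capture("side");cv2.imwrite("pics/s1.png",cv2.resize(c["img"][120:320,180:460,::-1],None,fx=2.5,fy=2.5))
s=env.read_state();print(s["ee_pos"],s["contact_force"])
E
```

```text
time_s: 3.1
ee_pos: [0.4506, -0.0802, 0.2045]
tcp_rot: [0.132, 0.991, 0.001, -0.002]
contact_force: [-0.7, 0.0, -0.7]
grip_width: 0.0003
finger_force: 0.0
time_s: 3.6
ee_pos: [0.4993, -0.0842, 0.1565]
tcp_rot: [0.133, 0.991, 0.0, -0.002]
contact_force: [0.7, -0.5, 0.1]
grip_width: 0.0002
finger_force: 0.0
[ 0.50071991 -0.08488086  0.15810372] [-0.5693197  -0.22525392  0.47856745]
```

View pics/s1.png

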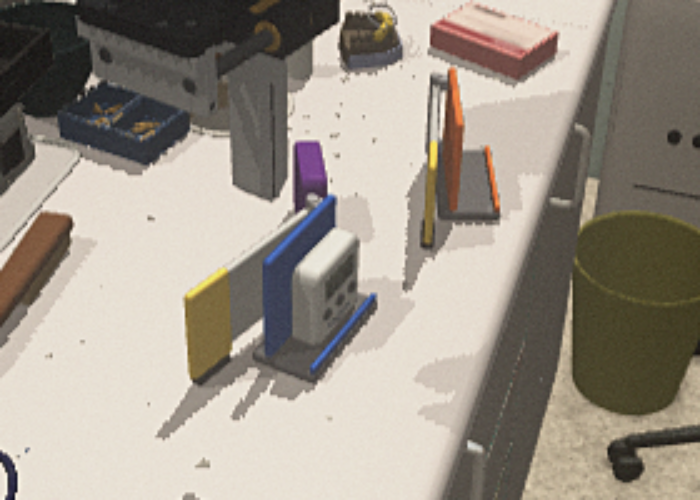

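The fingers are above and to the left of the stand, and the space in front of the tab (208,330 in the crop) is clear. Next I descend.

```bash

python3 -m jog '[{"tx":0,"ty":0,"tz":0.4,"wx":0,"wy":0,"wz":0,"fingers":-1},{"tx":0,"ty":0,"tz":0.7,"wx":0,"wy":0,"wz":0,"fingers":-1},{"tx":0,"ty":0,"tz":0.7,"wx":0,"wy":0,"wz":0,"fingers":-1}]'
python3 -m jog '[{"tx":0,"ty":0,"tz":0.4,"wx":0,"wy":0,"wz":0,"fingers":-1},{"tx":0,"ty":0,"tz":0.74,"wx":0,"wy":0,"wz":0,"fingers":-1},{"tx":0,"ty":0,"tz":0.74,"wx":0,"wy":0,"wz":0,"fingers":-1},{"tx":0,"ty":0,"tz":0.74,"wx":0,"wy":0,"wz":0,"fingers":-1}]'
python3 - <<'E'
from h import *
from scipy.spatial.transform import Rotation as R
s=env.read_state();p=np.array(s["ee_pos"]);M=R.from_quat(s["tcp_rot"]).as_matrix();print(p,s["contact_force"],M.round(3))
H=np.array([.509,-.1975]);r=.106
yaw0=np.arctan2(M[0,1],M[1,1]);print("leg-dir angle of tool y",yaw0)
for q in (.143,.4,.6,.8,1.0,1.2,1.31):
    a=q+.18;t=H+r*np.array([np.sin(a),np.cos(a)])-.011*np.array([np.cos(a),-np.sin(a)])
    d=np.r_[t-p[:2],0]; print(q,t.round(4),"tx,ty",(M.T@d/.08).round(3)[:2],"turn",((a-yaw0)/(np.pi/2)).round(3))
E
```

```text
time_s: 3.95
ee_pos: [0.4996, -0.0849, 0.1005]
tcp_rot: [0.134, 0.991, 0.0, -0.002]
contact_force: [-0.4, 0.5, -0.2]
grip_width: 0.0004
finger_force: 0.0
time_s: 4.35
ee_pos: [0.5029, -0.086, 0.0443]
tcp_rot: [0.134, 0.991, -0.0, 0.001]
contact_force: [-0.1, 0.3, 0.1]
grip_width: 0.0009
finger_force: 0.0
[ 0.5028669  -0.0859676   0.04427009] [-0.05111977  0.30419544  0.08080379] [[-0.964  0.265  0.002]
 [ 0.265  0.964 -0.001]
 [-0.002 -0.    -1.   ]]
leg-dir angle of tool y 0.26786893863784705
0.143 [ 0.5322 -0.0935] tx,ty [-0.379  0.006] turn 0.035
0.4 [ 0.5579 -0.1028] tx,ty [-0.719 -0.021] turn 0.199
0.6 [ 0.5757 -0.1144] tx,ty [-0.972 -0.102] turn 0.326
0.8 [ 0.5909 -0.1293] tx,ty [-1.205 -0.231] turn 0.453
1.0 [ 0.6028 -0.147 ] tx,ty [-1.407 -0.404] turn 0.581
1.2 [ 0.611  -0.1666] tx,ty [-1.57  -0.614] turn 0.708
1.31 [ 0.6138 -0.178 ] tx,ty [-1.641 -0.742] turn 0.778
```

```bash

python3 -m jog '[{"tx":-0.15,"ty":0,"tz":0,"wx":0,"wy":0,"wz":0.03,"fingers":-1},{"tx":-0.28,"ty":0,"tz":0,"wx":0,"wy":0,"wz":0.04,"fingers":-1},{"tx":-0.36,"ty":0,"tz":0,"wx":0,"wy":0,"wz":0.04,"fingers":-1},{"tx":-0.44,"ty":0,"tz":0,"wx":0,"wy":0,"wz":0.07,"fingers":-1},{"tx":-0.51,"ty":-0.01,"tz":0,"wx":0,"wy":0,"wz":0.1,"fingers":-1},{"tx":-0.58,"ty":-0.01,"tz":0,"wx":0,"wy":0,"wz":0.13,"fingers":-1},{"tx":-0.65,"ty":-0.02,"tz":0,"wx":0,"wy":0,"wz":0.165,"fingers":-1},{"tx":-0.72,"ty":-0.02,"tz":0,"wx":0,"wy":0,"wz":0.2,"fingers":-1},{"tx":-0.72,"ty":-0.02,"tz":0,"wx":0,"wy":0,"wz":0.2,"fingers":-1}]'
cat > nx.py <<'E'
from h import *
from scipy.spatial.transform import Rotation as R
s=env.read_state();p=np.array(s["ee_pos"]);M=R.from_quat(s["tcp_rot"]).as_matrix();print(p,s["contact_force"])
H=np.array([.509,-.1975]);r=.106
c=env.capture("top");P=world(c);hsv=cv2.cvtColor(c["img"],cv2.COLOR_RGB2HSV)
m=(P[...,0]>.5)&(P[...,0]<.66)&(P[...,1]>-.25)&(P[...,1]<-.06)&(hsv[...,0]>=22)&(hsv[...,0]<=35)&(hsv[...,1]>120)&(P[...,2]>.05)&(P[...,2]<.085)
if m.sum():
    t=np.median(P[m],0);print("yellow",m.sum(),t.round(3),"q",np.arctan2(t[0]-H[0],t[1]-H[1])-.18)
yaw0=np.arctan2(M[0,1],M[1,1])
for q in np.arange(.3,1.36,.1).tolist()+[1.31]:
    a=q+.18
    if abs(a-yaw0)>.7: continue
    t=H+r*np.array([np.sin(a),np.cos(a)])-.011*np.array([np.cos(a),-np.sin(a)])
    print(round(q,2),t.round(3),"tx,ty",(M.T@np.r_[t-p[:2],0]/.08).round(3)[:2],"turn",((a-yaw0)/(np.pi/2)).round(3))
cv2.imwrite("pics/t_last.png",cv2.resize(c["img"][120:250,200:420,::-1],None,fx=3,fy=3))
c=env.capture("side");cv2.imwrite("pics/s_last.png",cv2.resize(c["img"][120:320,180:460,::-1],None,fx=2.5,fy=2.5))
E
python3 nx.py
```

```text
time_s: 5.25
ee_pos: [0.5581, -0.1029, 0.0433]
tcp_rot: [0.287, 0.958, -0.0, 0.001]
contact_force: [0.8, -0.7, 1.0]
grip_width: 0.0006
finger_force: 0.0
[ 0.55812557 -0.1028597   0.04327887] [ 0.8321466  -0.69991327  1.00595418]
0.3 [ 0.548 -0.098] tx,ty [ 0.134 -0.022] turn -0.064
0.4 [ 0.558 -0.103] tx,ty [ 0.003 -0.001] turn -0.001
0.5 [ 0.567 -0.108] tx,ty [-0.13   0.006] turn 0.063
0.6 [ 0.576 -0.114] tx,ty [-0.263  0.   ] turn 0.127
0.7 [ 0.584 -0.121] tx,ty [-0.395 -0.019] turn 0.19
0.8 [ 0.591 -0.129] tx,ty [-0.524 -0.051] turn 0.254
0.9 [ 0.597 -0.138] tx,ty [-0.649 -0.097] turn 0.317
1.0 [ 0.603 -0.147] tx,ty [-0.77  -0.154] turn 0.381
1.1 [ 0.607 -0.157] tx,ty [-0.883 -0.223] turn 0.445
```

View pics/s_last.png

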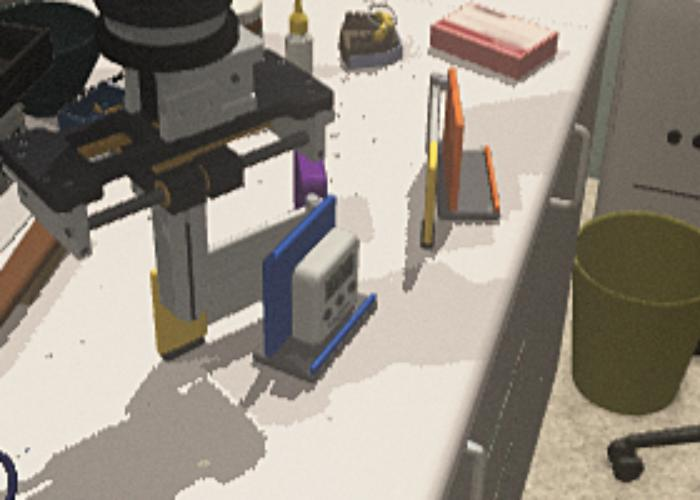

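The fingers (185,265 in the crop) are on the tab's front and the leg is swinging out. The timer hasn't moved. I'll keep pushing.

```bash

python3 -m jog '[{"tx":-0.13,"ty":0,"tz":0,"wx":0,"wy":0,"wz":0.06,"fingers":-1},{"tx":-0.26,"ty":0,"tz":0,"wx":0,"wy":0,"wz":0.127,"fingers":-1},{"tx":-0.33,"ty":-0.01,"tz":0,"wx":0,"wy":0,"wz":0.16,"fingers":-1},{"tx":-0.395,"ty":-0.02,"tz":0,"wx":0,"wy":0,"wz":0.19,"fingers":-1},{"tx":-0.46,"ty":-0.035,"tz":0,"wx":0,"wy":0,"wz":0.22,"fingers":-1},{"tx":-0.525,"ty":-0.05,"tz":0,"wx":0,"wy":0,"wz":0.254,"fingers":-1},{"tx":-0.59,"ty":-0.07,"tz":0,"wx":0,"wy":0,"wz":0.285,"fingers":-1},{"tx":-0.65,"ty":-0.1,"tz":0,"wx":0,"wy":0,"wz":0.317,"fingers":-1},{"tx":-0.71,"ty":-0.125,"tz":0,"wx":0,"wy":0,"wz":0.35,"fingers":-1},{"tx":-0.77,"ty":-0.155,"tz":0,"wx":0,"wy":0,"wz":0.38,"fingers":-1}]'
python3 nx.py
```

```text
time_s: 6.35
ee_pos: [0.6014, -0.1464, 0.0425]
tcp_rot: [0.556, 0.831, 0.0, -0.0]
contact_force: [-1.1, 1.1, 0.2]
grip_width: 0.0006
finger_force: 0.2
[ 0.60140884 -0.14639982  0.04251077] [-1.13740622  1.08903007  0.22431052]
0.3 [ 0.548 -0.098] tx,ty [ 0.808 -0.386] turn -0.445
0.4 [ 0.558 -0.103] tx,ty [ 0.711 -0.295] turn -0.382
0.5 [ 0.567 -0.108] tx,ty [ 0.605 -0.214] turn -0.318
0.6 [ 0.576 -0.114] tx,ty [ 0.492 -0.144] turn -0.254
0.7 [ 0.584 -0.121] tx,ty [ 0.372 -0.086] turn -0.191
0.8 [ 0.591 -0.129] tx,ty [ 0.247 -0.04 ] turn -0.127
0.9 [ 0.597 -0.138] tx,ty [ 0.119 -0.007] turn -0.063
1.0 [ 0.603 -0.147] tx,ty [-0.013  0.014] turn 0.0
1.1 [ 0.607 -0.157] tx,ty [-0.146  0.021] turn 0.064
1.2 [ 0.611 -0.167] tx,ty [-0.279  0.014] turn 0.128
1.3 [ 0.614 -0.177] tx,ty [-0.411 -0.005] turn 0.191
1.31 [ 0.614 -0.178] tx,ty [-0.424 -0.008] turn 0.198
```

View pics/s_last.png

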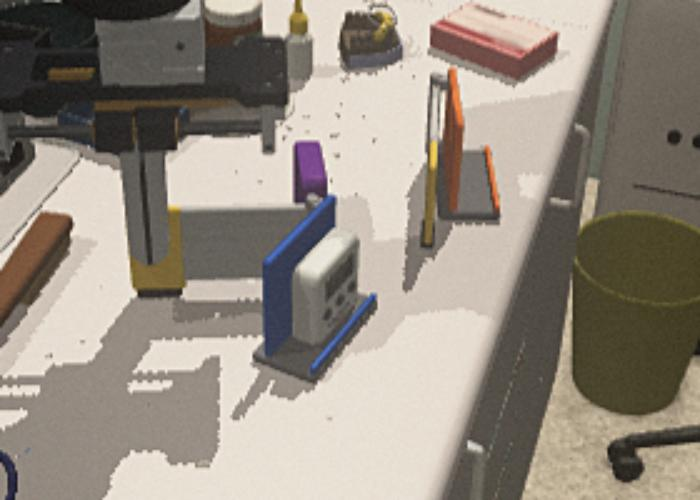

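Contact is good and the leg is at about q = 1.0. I'll advance slowly towards the stop and watch the force.

```bash

python3 -m jog '[{"tx":-0.06,"ty":0.02,"tz":0,"wx":0,"wy":0,"wz":0.03,"fingers":-1},{"tx":-0.12,"ty":0.02,"tz":0,"wx":0,"wy":0,"wz":0.06,"fingers":-1},{"tx":-0.18,"ty":0.02,"tz":0,"wx":0,"wy":0,"wz":0.085,"fingers":-1},{"tx":-0.24,"ty":0.02,"tz":0,"wx":0,"wy":0,"wz":0.11,"fingers":-1},{"tx":-0.28,"ty":0.015,"tz":0,"wx":0,"wy":0,"wz":0.128,"fingers":-1},{"tx":-0.32,"ty":0.01,"tz":0,"wx":0,"wy":0,"wz":0.145,"fingers":-1},{"tx":-0.36,"ty":0,"tz":0,"wx":0,"wy":0,"wz":0.165,"fingers":-1},{"tx":-0.36,"ty":0,"tz":0,"wx":0,"wy":0,"wz":0.165,"fingers":-1}]'
python3 -m jog '[{"tx":-0.02,"ty":0,"tz":0,"wx":0,"wy":0,"wz":0.01,"fingers":-1},{"tx":-0.03,"ty":0,"tz":0,"wx":0,"wy":0,"wz":0.015,"fingers":-1},{"tx":-0.03,"ty":0,"tz":0,"wx":0,"wy":0,"wz":0.015,"fingers":-1}]'
python3 nx.py | head -1
```

```text
time_s: 7.25
ee_pos: [0.6125, -0.1736, 0.0423]
tcp_rot: [0.659, 0.752, -0.0, 0.0]
contact_force: [0.9, -0.1, -0.1]
grip_width: 0.0006
finger_force: 0.0
time_s: 7.55
ee_pos: [0.6128, -0.1757, 0.0423]
tcp_rot: [0.668, 0.745, -0.0, 0.0]
contact_force: [-0.4, 0.5, -0.1]
grip_width: 0.0005
finger_force: 0.1
[ 0.61277804 -0.17566351  0.04227058] [-0.40120041  0.54675322 -0.0932678 ]
```

```bash

python3 -m jog '[{"tx":-0.02,"ty":0,"tz":0,"wx":0,"wy":0,"wz":0.01,"fingers":-1},{"tx":-0.02,"ty":0,"tz":0,"wx":0,"wy":0,"wz":0.01,"fingers":-1},{"tx":-0.02,"ty":0,"tz":0,"wx":0,"wy":0,"wz":0.01,"fingers":-1}]' | sed -n '2p;4p'
python3 -m jog '[{"tx":-0.02,"ty":0,"tz":0,"wx":0,"wy":0,"wz":0.005,"fingers":-1},{"tx":-0.02,"ty":0,"tz":0,"wx":0,"wy":0,"wz":0.005,"fingers":-1},{"tx":-0.02,"ty":0,"tz":0,"wx":0,"wy":0,"wz":0.005,"fingers":-1}]'| sed -n '2p;4p'
python3 -m jog '[{"tx":-0.02,"ty":0,"tz":0,"wx":0,"wy":0,"wz":0,"fingers":-1},{"tx":-0.02,"ty":0,"tz":0,"wx":0,"wy":0,"wz":0,"fingers":-1},{"tx":-0.02,"ty":0,"tz":0,"wx":0,"wy":0,"wz":0,"fingers":-1}]'| sed -n '2p;4p'
```

```text
ee_pos: [0.6129, -0.177, 0.0422]
contact_force: [0.2, 0.7, 0.6]
ee_pos: [0.613, -0.1771, 0.0422]
contact_force: [-0.0, 4.9, 1.5]
ee_pos: [0.613, -0.1771, 0.0422]
contact_force: [-1.0, 8.6, 2.6]
```

The force rose to 8.6 N with no further movement, at the place where the stop was expected, so the leg is fully open. Next I back off and lift.

```bash

python3 -m jog '[{"tx":0.05,"ty":0,"tz":0,"wx":0,"wy":0,"wz":0,"fingers":-1},{"tx":0.2,"ty":0,"tz":0,"wx":0,"wy":0,"wz":0,"fingers":-1},{"tx":0.5,"ty":0,"tz":0,"wx":0,"wy":0,"wz":0,"fingers":-1},{"tx":0.6,"ty":0,"tz":0,"wx":0,"wy":0,"wz":0,"fingers":-1},{"tx":0.6,"ty":0,"tz":-0.5,"wx":0,"wy":0,"wz":0,"fingers":-1},{"tx":0.6,"ty":0,"tz":-1,"wx":0,"wy":0,"wz":0,"fingers":-1},{"tx":0.6,"ty":0,"tz":-1,"wx":0,"wy":0,"wz":0,"fingers":-1}]'
python3 -m jog '[{"tx":0,"ty":0,"tz":-0.5,"wx":0,"wy":0,"wz":0,"fingers":-1},{"tx":0,"ty":0,"tz":-1,"wx":0,"wy":0,"wz":0,"fingers":-1},{"tx":0,"ty":0,"tz":-1,"wx":0,"wy":0,"wz":0,"fingers":-1},{"tx":0,"ty":0,"tz":-1,"wx":0,"wy":0,"wz":0,"fingers":-1}]'
python3 - <<'E'
from h import *
c=env.capture("side");P=world(c);hsv=cv2.cvtColor(c["img"],cv2.COLOR_RGB2HSV)
m=(P[...,0]>.5)&(P[...,0]<.68)&(P[...,1]>-.25)&(P[...,1]<-.06)&(hsv[...,0]>=22)&(hsv[...,0]<=35)&(hsv[...,1]>120)&(P[...,2]>.012)&(P[...,2]<.085)&(c["range_z"]>0)
t=np.median(P[m],0)-[0,.003,0];print(m.sum(),t,"q",np.arctan2(t[0]-.509,t[1]+.1975)-.18)
cv2.imwrite("pics/s_end.png",cv2.resize(c["img"][120:320,180:460,::-1],None,fx=2.5,fy=2.5))
E
```

```text
time_s: 9.25
ee_pos: [0.614, -0.1344, 0.1295]
tcp_rot: [0.676, 0.737, 0.002, 0.006]
contact_force: [2.1, -0.1, 1.5]
grip_width: 0.0003
finger_force: 0.0
time_s: 9.65
ee_pos: [0.6096, -0.133, 0.2031]
tcp_rot: [0.676, 0.737, 0.0, 0.001]
contact_force: [-0.3, 0.2, 0.4]
grip_width: 0.0008
finger_force: 0.0
166 [ 0.60916657 -0.18933639  0.0470033 ] q 1.3094757266946617
```

View pics/s_end.png

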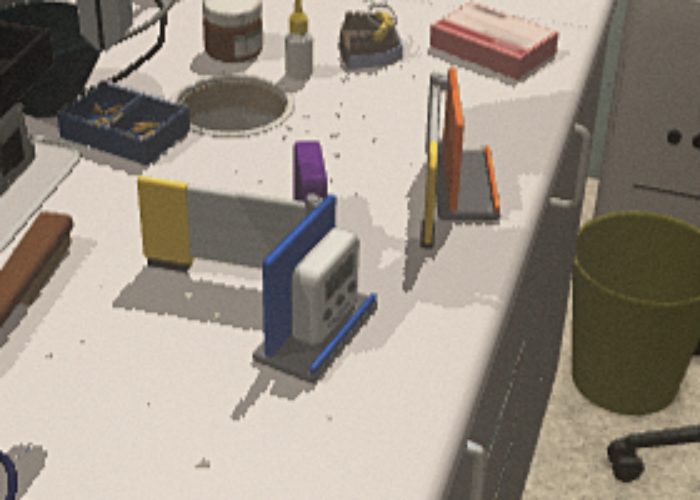

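The leg is fully open (tab at 165,222 in the crop, measured q ≈ 1.31). The timer is on its ledge, the orange leg is folded, and the robot is clear of everything.

```bash
python3 -c "from rig import env; print(env.finish_job())"
```

```text
the job is handed in; nothing more can be done
None
```

The blue stand's leg is fully open against its stop (measured about 1.31 rad, last push under 10 N) and released, with the timer still on its ledge and the orange leg folded; the job was handed in at about 10 s.

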